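# Lock up a small chase with the quoin key

## Robot

A 6-joint arm with a two-finger parallel gripper is mounted at the origin on a cart in front of the work surface, level with it; the furniture and walls round the work are solid. World frame = base frame: x ahead of the robot, y to its left, z up, the work surface at z = 0. Lengths are in mm, angles in rad, forces in N, time in s.
With the tool pointing down it reaches from about 350 to 975 mm from the base axis. Payload 7.1 kg.
Tool frame: the origin (TCP) lies on the front face of the gripper's body, between the roots of the fingers; the fingertips stand 80 mm ahead of it and the grasp point (between the pads) lies 61 mm ahead of it; z points along the fingers, y is the line along which they close (so a half turn about z gives the same grasp; the last joint's range is limited). The gripper opens to 88 mm and grips with 3 to 60 N. Pads are 20 mm wide; open, the fingers measure 115 mm over their backs; the gripper's body (75 mm by 178 mm) begins 61 mm behind the grasp point.
Start: joints at [1.137, 0.423, 1.63, -0, 1.089, -0.019], TCP at [251.847, 571.995, 302.675] pointing down, gripper open.
Joint ranges: [-3, 3], [-0.9, 2.11], [0.09, 2.58], [-1.31, 4.45], [0.11, 2.69], [-2.54, 2.54]. Speed limits (rad/s): [2.39, 2.39, 3.01, 3.14, 3.14, 3.14].

## Interface

Orientations are given as a rotation vector (axis times angle).
In Python, from workcell import readout, vision, close_job gives the robot as it stands.
- The arm moves only by the tool servo_tool, never from a script. Its argument "plan" is a list that holds one entry, the list of rows, each a list of 7 numbers: the gripper command: -1 is fully open, 1 is shut, values between are in proportion, then the shift along the world's x, y, z in units of 40 mm (1.0 is 40 mm), then the turn, a rotation vector about the world's x, y, z in units of 5 degrees (1.0 is 5 degrees). A call has 1 to 5 rows; each row shifts and turns the commanded pose from where the row before left it; what a row does not reach is not made up. A row lasts 1/12 s, in which the tool goes at most 41.7 mm and 7.16 degrees, less where a joint would pass 70% of its speed; a pose out of reach is approached as far as the arm can. A call is refused whole if a number of a shift passes 1 or a number of a turn 1, either way. A call with a gripper value outside its range is refused whole. The fingers move at their own pace and stop on an object; the grip force is fixed at half the most. Time passes only in rows, so rows that do not move let the fingers close. It gives the time, the measured TCP pose, the force, the opening and the grip force at its end, in the units of the state.
- readout.get_obs(): the state, without advancing time (a new reading comes with each control period).
- vision.get_image(name): name is "scene" or "top"; returns the picture (400x640x3 uint8, red, green, blue); there is no depth.
- vision.camera_params(name): a dict with "fx", "fy", "cx", "cy" (pixels), "rvec" (rotation vector, rad) and "tvec" (3), from world to camera coordinates, as OpenCV has them. Camera axes: x right, y down, z forward; pixel columns grow to the right and rows downward; lengths in mm; the calibration is good to about 2 mm. A picture is of the moment at which its call begins. camera_params takes no time and is no camera call.
- close_job(): hands the job in; it is judged then, once.
The state is a dict: "t": time; "qpos": joint angles; "qvel": joint speeds; "joint_torque": joint torques, N m; "ee_pos": TCP position; "orientation": TCP orientation; "ft_force": force on the tool from outside, world axes, zero at the start; "moment": the same for the moment, N m; "width": finger opening in mm; "grasp_force": force on a finger pad.
Only numpy, scipy, OpenCV 4.12 (cv2) and the standard library are available. Lean on these libraries where they do the work, as an engineer would, in place of code of your own. Each camera call takes 0.05 s, during which the arm holds its last target. There are 200 camera calls.

## Task

Lock up the forme in the small chase: turn the T-handled quoin key, which already stands in the slack quoin, clockwise until you feel that the slack is gone and the quoin begins to bear on the wooden side furniture, then give it a quarter turn more and no further, or the forme will spring. Then lift the key out and stand it back in the wide hole of the drilled wooden block, and leave everything else where it is.

Things in the scene. Friction and masses are not known exactly. Their poses are not given: they have to be found in the camera images.
- key: the loose steel T-handled quoin key, 105 mm tall, upright. Origin: centre of its lower end; z up the shaft, x along the T bar. Its lowest 16 mm are a 10 mm square bit, which at the start stands 15 mm deep in the quoin's 11 mm square socket with some play (it can lean 4 degrees and turn 6 degrees before it drives); above it a 10 mm round shaft
- key_bar (a point): middle of the key's round T bar (10 mm thick, 91 mm long over its ball ends), 100 mm above the key's lower end
- chase: fixed iron frame lying on the table, 200 x 244 mm outside, bars 14 mm wide and 16 mm high, with the aluminium printing base (99 x 108 x 22 mm) and packing wedged in it. Origin: centre of the frame at table level; y points from the slack quoin at its -y side to the base. The smaller quoin at its -x side is tight already
- side_reglet: loose wooden furniture block, 25 x 120 x 17 mm, lying along the chase's x between the slack quoin (68 mm long, 26 mm wide when shut) and the base. Origin: centre of its underside. The quoin opens 8 mm per turn; 0.8 to 5.2 mm of slack remain, which only feeling tells. Turning takes a steady 0.2 to 0.35 N m until it bears, then about 0.11 N m more per radian; it stays where it is left
- tool_block: fixed drilled hardwood block, 150 x 56 mm, 45 mm high, long side along its x, a bodkin stuck upright in its +x end (to 139 mm above the table). Origin: centre of its underside
- tool_block_hole0 (a point): mouth of the block's wide round hole for the key: 18 mm wide, 38 mm deep, vertical, at the block's top (45 mm above the table), 45 mm from the block's centre towards -x
- loupe: black stand loupe, 40 mm wide and high, a bystander. Origin: centre of its underside
- spare_quoin: spare grey quoin, 18 x 53 x 18 mm, a bystander on the table. Origin: centre of its underside
Things that resemble listed ones, but are neither listed nor needed, are in the scene too. What is shaped like the key but red is not meant.

How it is judged:
By the outcome, as a careful person would: the job done as asked, in the order asked, and still so for the second after the job is handed in, with the robot touching nothing.
It also fails if it takes over 72 s, if anything falls off the work surface, if the arm or the gripper's body presses on something with over 40 N, if the wrist force passes 120 N, or if a joint passes its speed limit or range.

## Working session

There is one attempt and no reset: what is moved stays moved. The work goes in short steps, Python scripts to look and compute and a tool call to move; the robot and the scene stay as the last step left them, time stands still between calls to the robot, and variables do not carry over. Pictures are saved under pics/ and viewed, at most 10 in all, crops included, and the job is handed in when it is done.

Besides the shell and the picture viewer there is one more tool, called after "Call:" as a command line: name --argument value ..., lists and objects as JSON in quotes. servo_tool: Moves the arm, as the interface text tells. Its arguments: {"type":"object","properties":{"plan":{"type":"array"}},"required":["plan"]}

```bash
mkdir -p pics
cat > h.py <<'E'
import numpy as np, cv2
from workcell import readout, vision
def cam(n):
    p=vision.camera_params(n);K=np.array([[p['fx'],0,p['cx']],[0,p['fy'],p['cy']],[0,0,1.]])
    return K,cv2.Rodrigues(np.array(p['rvec'],float))[0],np.array(p['tvec'],float).reshape(3)
def ray(n,u,v):
    K,R,t=cam(n);return -R.T@t,R.T@np.linalg.solve(K,[u,v,1.])
def onz(n,u,v,z):
    c,d=ray(n,u,v);return c+d*(z-c[2])/d[2]
def tri(n1,p1,n2,p2):
    c1,d1=ray(n1,*p1);c2,d2=ray(n2,*p2);d1/=np.linalg.norm(d1);d2/=np.linalg.norm(d2)
    s=np.linalg.lstsq(np.c_[d1,-d2],c2-c1,rcond=None)[0]
    a,b=c1+s[0]*d1,c2+s[1]*d2;return (a+b)/2,np.linalg.norm(a-b)
def proj(n,P):
    K,R,t=cam(n);q=K@(R@np.array(P,float)+t);return q[:2]/q[2]
def save(n,f,crop=None,s=1):
    im=vision.get_image(n)[:,:,::-1]
    np.save('pics/'+f+'.npy',im)
    if crop: x0,y0,x1,y1=crop; im=im[y0:y1,x0:x1]
    cv2.imwrite('pics/'+f+'.png',cv2.resize(im,None,fx=s,fy=s,interpolation=cv2.INTER_CUBIC));
E
python3 -c "
from h import *
save('scene','s0');save('top','t0')
o=readout.get_obs();print(o)
for n in('scene','top'):print(n,ray(n,320,200))"
```

```text
{'t': 0.1, 'qpos': array([ 1.13700331e+00,  4.23776823e-01,  1.63058136e+00,  1.46524293e-05,
        1.08858954e+00, -1.90281616e-02]), 'qvel': array([ 0.00159764, -0.00189148, -0.00230617, -0.00208045, -0.00130577,
        0.00060848]), 'joint_torque': array([ 1.71332663e-04, -5.45616317e+01, -2.74328274e+01,  6.45656465e-02,
        1.87725556e-02,  2.44051785e-05]), 'ee_pos': array([251.6907478 , 571.66967284, 301.98426555]), 'orientation': array([-6.46796245e-01, -3.07396553e+00,  2.06943498e-03]), 'ft_force': array([-1.3335042 , -0.0115586 ,  0.16213501]), 'moment': array([-0.02471879,  0.03858539,  0.02641936]), 'grasp_force': 0.0, 'width': 87.76269101691001}
scene (array([  89.80603688, -687.97726262,  700.20693875]), array([ 0.40075202,  0.71775319, -0.56956613]))
top (array([ 383.70628923,   78.2269151 , 1139.44655733]), array([ 0.13445341,  0.02182655, -0.99072952]))
```

View pics/s0.png

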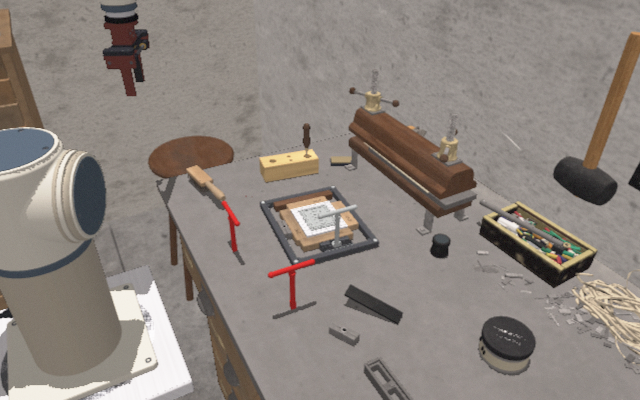

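View pics/t0.png

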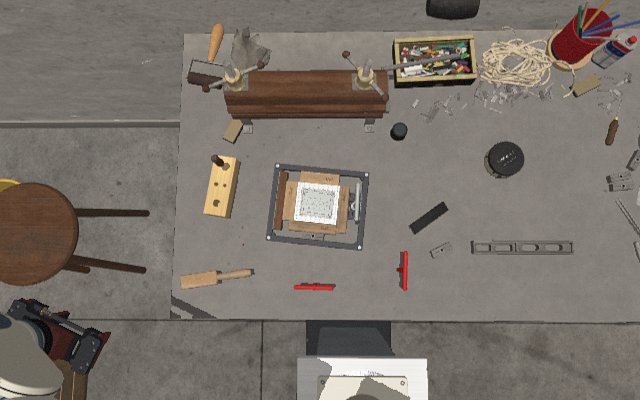

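The top view shows the grey key upright at about (355,198) on the right side of the chase (scene bar about (338,211)). The look-alikes are two red keys: top (315,287) and (404,270), scene (232,215) and (292,270). I choose the grey one standing in the chase. The block is at top (221,187), with its bodkin at (217,160), so the wide hole is at about (216,204).

```bash
python3 -c "
from h import *
a=np.load('pics/t0.npy')[150:260,195:385];b=np.load('pics/s0.npy')[120:270,250:390]
a=cv2.resize(a,None,fx=4,fy=4,interpolation=cv2.INTER_CUBIC)[:,:760]
cv2.imwrite('pics/tc.png',a);cv2.imwrite('pics/sc.png',cv2.resize(b,None,fx=4,fy=4,interpolation=cv2.INTER_CUBIC))"
```

```text
(no output)
```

View pics/tc.png

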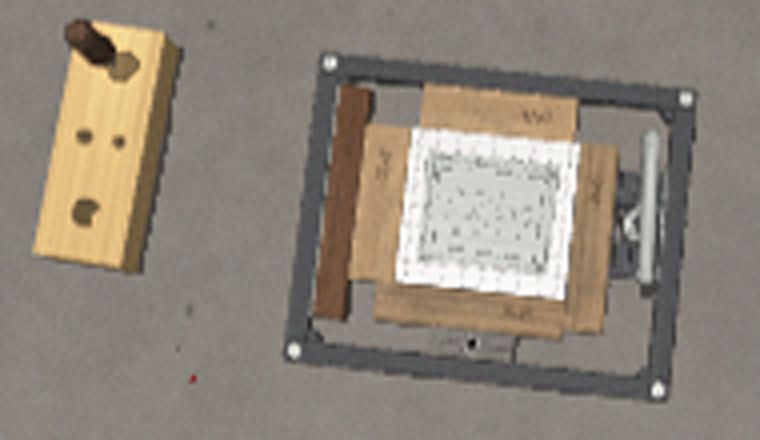

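View pics/sc.png

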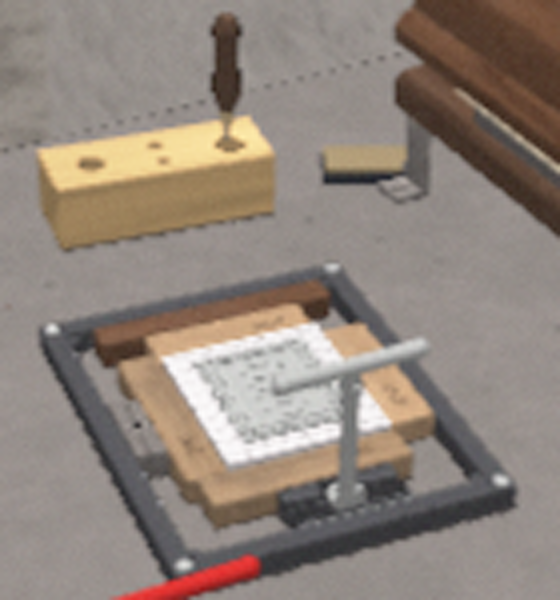

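The crops confirm it. The bar ends are at top (358,183) and (356.8,222.5), and scene (356.3,206.5) and (320,216.5). The hole is at top (216.5,203) and scene (273,160.8).

```bash
cat > m.py <<'E'
from h import *
t=np.load('pics/t0.npy');s=np.load('pics/s0.npy')
def bar(im,box,thr):
    x0,y0,x1,y1=box;g=cv2.cvtColor(im[y0:y1,x0:x1].copy(),cv2.COLOR_BGR2HSV)
    m=((g[...,2]>thr)&(g[...,1]<40)).astype(np.uint8)
    n,l,st,c=cv2.connectedComponentsWithStats(m)
    k=1+np.argmax(st[1:,4]);p=np.argwhere(l==k)[:,::-1]+[x0,y0]
    r=cv2.minAreaRect(p.astype(np.float32));return r,cv2.boxPoints(r)
print(bar(t,(352,178,362,228),130));print(bar(s,(350,202,362,212),150))
A,e1=tri('top',(358,183),'scene',(356.3,206.5));B,e2=tri('top',(356.8,222.5),'scene',(320,216.5))
print('bar ends',A,e1,B,e2,'mid',(A+B)/2,'len',np.linalg.norm(A-B),'yaw',np.degrees(np.arctan2(*(A-B)[1::-1])))
H,e=tri('top',(216.5,203),'scene',(273,160.8));print('hole',H,e, onz('top',216.5,203,45),onz('scene',273,160.8,45))
# block top corners, chase corners
f=lambda x,y:(195+x/4,150+y/4)
for p in[(80,20),(165,33),(128,267),(36,252)]:print('blk',onz('top',*f(*p),45).round(1))
for p in[(330,62),(686,98),(657,390),(293,350)]:print('chase',onz('top',*f(*p),16).round(1))
print('sock',onz('scene',336.5,243,20), onz('top',*f(628,225),20))
E
python3 m.py
```

```text
(((356.5, 202.5), (49.0, 9.0), 90.0), array([[352., 178.],
       [361., 178.],
       [361., 227.],
       [352., 227.]], dtype=float32))
(((355.5, 206.5), (9.0, 11.0), 90.0), array([[350., 202.],
       [361., 202.],
       [361., 211.],
       [350., 211.]], dtype=float32))
bar ends [566.37256131  10.93200981 100.87397357] 2.9483028833157214 [476.14845408  13.30846074 103.81570087] 10.229871236342396 mid [521.2605077   12.12023528 102.34483722] len 90.30332664909194 yaw -1.508788924160229
hole [527.29815233 359.99409521  42.69852389] 4.59965021415997 [524.86288638 360.24917264  45.        ] [527.92617725 355.55104399  45.        ]
blk [647.3 368.4  45. ]
blk [638.7 314.   45. ]
blk [490.5 332.8  45. ]
blk [499.8 390.7  45. ]
chase [626.  212.8  16. ]
chase [601.9 -15.7  16. ]
chase [416.4   4.6  16. ]
chase [440.9 233.3  16. ]
sock [521.67462775   9.32080128  20.        ] [519.66144287  22.09915404  20.        ]
```

```bash
cat > m2.py <<'E'
from h import *
t=cv2.cvtColor(np.load('pics/t0.npy').copy(),cv2.COLOR_BGR2GRAY);s=cv2.cvtColor(np.load('pics/s0.npy').copy(),cv2.COLOR_BGR2GRAY)
print('top cols 352-362');
for r in list(range(179,188))+list(range(200,204))+list(range(217,227)):print(r,t[r,351:363])
print('scene cols 332-344 shaft rows 218-240')
for r in range(216,246,3):print(r,s[r,330:345])
print('scene right end');
for r in range(203,212):print(r,s[r,346:361])
print('scene left end')
for r in range(210,222):print(r,s[r,314:330])
for n,p in(('top',(357.4,202.75)),('scene',(337.9,212))):print(n,onz(n,*p,102))
print(tri('top',(357.4,202.75),'scene',(337.9,212)))
for n,a,b in(('top',(358,183),(356.8,222.5)),('scene',(356.3,206.5),(320,216.5))):print(n,onz(n,*a,102),onz(n,*b,102))
E
python3 m2.py
```

```text
top cols 352-362
179 [126 129 133 127 133 134 133 130 137  80  61  78]
180 [129 131 128 132 129 130 127 131 137 124  63  57]
181 [128 131 129 127 130 129 133 127 131 139 113  88]
182 [132 127 133 131 127 125 141 144 128 132 138 100]
183 [130 129 131 132 123 133 165 178 136 135 137  84]
184 [131 129 131 130 114 157 184 186 161 135 137  74]
185 [126 133 130 129 109 153 181 191 163 126 133  56]
186 [129 133 130 132 116 150 176 186 167 137 138  62]
187 [133 132 131 131 119 154 196 196 158 135 139  63]
200 [ 83  85  77 102 135 183 206 170  77  88 107  90]
201 [ 61  61  71 136 148 183 203 167  96  98 106  87]
202 [ 61  86 138 156 152 187 202 165  97 131 108  89]
203 [102 153 192 142 149 188 199 162  77 148  88  83]
217 [102  91  84 122 166 192 175  83 128  95  86  82]
218 [ 76  82  85 154 173 197 179  97 124  94  87  85]
219 [ 87 103 108 126 168 191 172  99 118  93  87  85]
220 [130 130 131 100 134 143 137  69  86  91  85  84]
221 [126 130 129 135  73  80  73  69  68  83  84  83]
222 [131 127 132 138  75  64  69  60  78  89  87  86]
223 [130 130 132 134  74  68  66  86  83  87  85  84]
224
[... 1971 characters left out ...]

217 [193 168 184 178 145 135 143 136 125 138 149 166 188 190 196 192]
218 [200 195 199 188 154 123 133 142 169 190 197 203 208 207 208 209]
219 [189 194 206 204 194 187 192 193 193 200 207 205 206 210 210 209]
220 [200 205 209 208 208 185 177 176 181 203 208 201 193 201 208 208]
221 [209 211 209 209 207 196 194 198 200 209 207 203 201 204 207 207]
top [517.94801842  13.53383921 102.        ]
scene [522.63953815  10.35243615 102.        ]
(array([520.60204895,  12.25174397, 101.00225947]), np.float64(5.5513604531077645))
top [564.83610586  11.67662056 102.        ] [471.64084174  15.3680482  102.        ]
scene [566.98107695   9.27647972 102.        ] [482.29890242  13.91202311 102.        ]
```

```bash
cat > m3.py <<'E'
from h import *
a,b=(357.3,182.6),(355.9,220.3);c,d=(356,205.5),(318,216.5)
m=lambda p,q:((p[0]+q[0])/2,(p[1]+q[1])/2)
for n,p,q in(('top',a,b),('scene',c,d)):
  for z in(98,103):
    P,Q=onz(n,*p,z),onz(n,*q,z);print(n,z,P.round(1),Q.round(1),np.linalg.norm(P-Q).round(1),((P+Q)/2).round(1),np.degrees(np.arctan2(*(P-Q)[1::-1])).round(1))
print(tri('top',m(a,b),'scene',(337,211.2)))
print('shaft scene z20,60',onz('scene',336.8,242,22),onz('scene',336.8,228,60))
E
python3 m3.py
```

```text
top 98 [566.5  13.1  98. ] [477.1  17.2  98. ] 89.5 [521.8  15.1  98. ] -2.6
top 103 [565.6  13.4 103. ] [476.7  17.5 103. ] 89.0 [521.1  15.4 103. ] -2.6
scene 98 [571.6  17.3  98. ] [481.3  20.5  98. ] 90.3 [526.4  18.9  98. ] -2.0
scene 103 [567.6  11.5 103. ] [478.   14.6 103. ] 89.6 [522.8  13.1 103. ] -2.0
(array([522.02935556,  14.8912557 , 101.16306215]), np.float64(1.9771625279533744))
shaft scene z20,60 [522.67817054   9.87788086  22.        ] [521.82177666  10.81570038  60.        ]
```

Call:
servo_tool --plan '[[[-1, 0.6, -1, 0, 0, 0, -1], [-1, 0.6, -1, 0, 0, 0, -1], [-1, 0.6, -1, 0, 0, 0, -1], [-1, 0.6, -1, 0, 0, 0, -1], [-1, 0.6, -1, 0, 0, 0, -1]]]'

```text
t: 0.52
ee_pos: [359.4, 391.6, 302.4]
orientation: [-1.302, -2.859, 0.001]
ft_force: [0.8, -0.4, -0.0]
width: 87.5
grasp_force: 0.0
```

Bar middle is at about (522, 14.5, 102), yaw −2.3°, and the hole is at about (525.5, 358, 45). I'll move above the key with the tool's y axis at about +88°.

Call:
servo_tool --plan '[[[-1, 0.4, -0.94, 0, 0, 0, 0.94], [-1, 0.4, -0.94, 0, 0, 0, 0.94], [-1, 0.4, -0.94, 0, 0, 0, 0.94], [-1, 0.4, -0.94, 0, 0, 0, 0.94], [-1, 0.4, -0.94, 0, 0, 0, 0.94]]]'

```text
t: 0.93
ee_pos: [439.2, 203.4, 302.6]
orientation: [-0.68, -3.067, 0.0]
ft_force: [0.5, -0.0, -0.3]
width: 87.4
grasp_force: 0.0
```

Call:
servo_tool --plan '[[[-1, 0.4, -0.94, 0, 0, 0, 0.94], [-1, 0.4, -0.94, 0, 0, 0, 0.94], [-1, 0.4, -0.94, 0, 0, 0, 0.94], [-1, 0.4, -0.94, 0, 0, 0, 0.94], [-1, 0.4, -0.9, 0, 0, 0, 0.94]]]'

```text
t: 1.35
ee_pos: [519.2, 16.7, 302.6]
orientation: [-0.043, -3.141, 0.0]
ft_force: [0.2, 0.9, 0.4]
width: 88.1
grasp_force: 0.0
```

Call:
servo_tool --plan '[[[-1, 0, 0, 0, 0, 0, 0], [-1, 0, 0, 0, 0, 0, 0], [-1, 0, 0, 0, 0, 0, 0]]]'

```text
t: 1.6
ee_pos: [518.5, 19.0, 302.2]
orientation: [-0.052, -3.14, -0.0]
ft_force: [0.4, 0.6, -1.0]
width: 87.6
grasp_force: 0.0
```

Call:
servo_tool --plan '[[[-1, 0.09, -0.11, -0.75, 0, 0, 0], [-1, 0, 0, -0.75, 0, 0, 0], [-1, 0, 0, -0.75, 0, 0, 0], [-1, 0, 0, -0.75, 0, 0, 0], [-1, 0, 0, -0.48, 0, 0, 0]]]'

```text
t: 2.02
ee_pos: [520.8, 16.4, 161.1]
orientation: [-0.046, -3.138, -0.0]
ft_force: [-1.3, 0.1, -0.6]
width: 87.9
grasp_force: 0.0
```

```bash
python3 -c "
from h import *
save('scene','s1',(250,100,450,250),4);save('top','t1',(290,140,430,260),4)
o=readout.get_obs();print(o['ee_pos'],o['moment'],o['ft_force'],o['qpos'])"
```

```text
[520.03621501  16.22489967 160.61812417] [ 0.0235309   0.02577277 -0.00216967] [ 0.00976424 -0.39293297  0.83492813] [ 8.23987161e-03  4.90646688e-01  1.94315167e+00  2.61593394e-04
  7.14571933e-01 -1.53365654e+00]
```

View pics/s1.png

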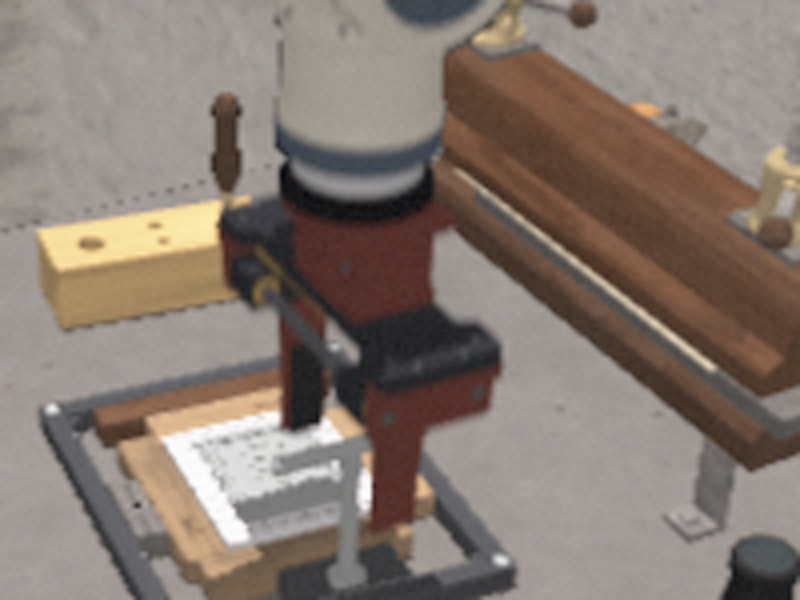

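The picture shows the grey bar (about (320,455) in the crop) between the open fingers, with the shaft at (348,510). I'll trim the position and grip.

Call:
servo_tool --plan '[[[-1, 0.05, -0.08, 0.04, 0, 0, 0], [1, 0, 0, 0, 0, 0, 0], [1, 0, 0, 0, 0, 0, 0], [1, 0, 0, 0, 0, 0, 0], [1, 0, 0, 0, 0, 0, 0]]]'

```text
t: 2.53
ee_pos: [525.1, 11.4, 166.2]
orientation: [0.049, 3.139, 0.0]
ft_force: [-0.3, -0.3, -0.3]
width: 64.5
grasp_force: 0.0
```

Call:
servo_tool --plan '[[[1, 0, 0, 0, 0, 0, 0], [1, 0, 0, 0, 0, 0, 0], [1, 0, 0, 0, 0, 0, 0], [1, 0, 0, 0, 0, 0, 0], [1, 0, 0, 0, 0, 0, 0]]]'

```text
t: 2.95
ee_pos: [524.6, 11.3, 165.1]
orientation: [-0.049, -3.141, 0.0]
ft_force: [0.6, -0.4, -0.9]
width: 31.2
grasp_force: 0.0
```

```bash
cat > rd.py <<'E'
from h import *
import sys
L=[]
for i in range(int(sys.argv[1]) if len(sys.argv)>1 else 4):
    vision.get_image('top');o=readout.get_obs();n=o['orientation']
    R=cv2.Rodrigues(np.array(n))[0];L.append(np.r_[o['t'],o['ee_pos'],np.degrees(np.arctan2(R[1,1],R[0,1])),o['ft_force'],o['moment'],o['joint_torque'][5],o['width'],o['grasp_force'],o['qpos'][5]])
L=np.array(L);np.set_printoptions(suppress=True,linewidth=200)
m=L.mean(0)
print('t %.2f pos %s yaw %.2f F %s M %s sd %.3f tq6 %.3f w %.2f g %.1f q6 %.2f'%(L[-1,0],m[1:4].round(1),m[4],m[5:8].round(2),m[8:11].round(3),L[:,10].std(),m[11],m[12],m[13],m[14]))
E
python3 rd.py
```

```text
t 3.15 pos [524.6  11.3 165. ] yaw 88.23 F [ 0.21 -0.23 -0.14] M [ 0.035 -0.003  0.014] sd 0.017 tq6 -0.000 w 21.19 g 0.0 q6 -1.54
```

Call:
servo_tool --plan '[[[0.3, -0.06, 0.04, -0.05, 0, 0, 0], [0.3, 0, 0, 0, 0, 0, 0], [0.3, 0, 0, 0, 0, 0, 0], [1, 0, 0, 0, 0, 0, 0], [1, 0, 0, 0, 0, 0, 0]]]'

```text
t: 3.57
ee_pos: [522.3, 13.0, 163.1]
orientation: [0.048, 3.141, -0.0]
ft_force: [-0.4, -0.5, 0.4]
width: 20.9
grasp_force: 0.0
```

Call:
servo_tool --plan '[[[1, 0, 0, 0, 0, 0, 0], [1, 0, 0, 0, 0, 0, 0], [1, 0, 0, 0, 0, 0, 0], [1, 0, 0, 0, 0, 0, 0], [1, 0, 0, 0, 0, 0, 0]]]'

```text
t: 3.98
ee_pos: [522.2, 13.1, 163.1]
orientation: [0.049, 3.141, 0.0]
ft_force: [-0.7, 1.4, 0.2]
width: 9.7
grasp_force: 30.0
```

```bash
python3 rd.py
```

```text
t 4.18 pos [522.2  13.1 163.1] yaw 88.23 F [-0.34  2.51  0.23] M [ 0.557  0.063 -0.011] sd 0.025 tq6 -0.006 w 9.45 g 30.0 q6 -1.54
```

Call:
servo_tool --plan '[[[1, 0, 0, 0, 0, 0, -0.8], [1, 0, 0, 0, 0, 0, -0.8], [1, 0, 0, 0, 0, 0, -0.8], [1, 0, 0, 0, 0, 0, -0.8], [1, 0, 0, 0, 0, 0, -0.8]]]'

```text
t: 4.6
ee_pos: [522.2, 13.1, 163.1]
orientation: [-0.597, -3.084, -0.0]
ft_force: [0.5, 3.9, 0.5]
width: 9.3
grasp_force: 30.3
```

```bash
python3 rd.py
```

```text
t 4.80 pos [522.2  13.1 163.1] yaw 68.20 F [-0.25  2.83  0.96] M [0.857 0.071 0.283] sd 0.036 tq6 0.538 w 9.41 g 30.2 q6 -1.19
```

Call:
servo_tool --plan '[[[1, 0, 0, 0, 0, 0, -0.6], [1, 0, 0, 0, 0, 0, -0.6], [1, 0, 0, 0, 0, 0, -0.6], [1, 0, 0, 0, 0, 0, -0.6], [1, 0, 0, 0, 0, 0, -0.6]]]'

```text
t: 5.22
ee_pos: [522.2, 13.1, 163.1]
orientation: [-0.991, -2.981, -0.0]
ft_force: [-0.1, 4.2, 0.7]
width: 9.4
grasp_force: 30.3
```

```bash
python3 rd.py 8
```

```text
t 5.62 pos [522.2  13.1 163.1] yaw 53.31 F [-0.6   4.18  0.97] M [0.989 0.094 0.343] sd 0.018 tq6 0.411 w 9.48 g 30.3 q6 -0.93
```

Call:
servo_tool --plan '[[[1, 0, 0, 0, 0, 0, -0.6], [1, 0, 0, 0, 0, 0, -0.6], [1, 0, 0, 0, 0, 0, -0.6], [1, 0, 0, 0, 0, 0, -0.6], [1, 0, 0, 0, 0, 0, -0.6]]]'

```text
t: 6.03
ee_pos: [522.4, 12.9, 163.1]
orientation: [1.373, 2.825, -0.0]
ft_force: [-0.4, 3.9, 0.9]
width: 9.7
grasp_force: 30.5
```

```bash
python3 rd.py 8
```

```text
t 6.43 pos [522.4  12.9 163.1] yaw 38.27 F [-0.05  3.58  0.7 ] M [ 0.82  -0.067  0.35 ] sd 0.017 tq6 0.427 w 9.59 g 30.4 q6 -0.67
```

Call:
servo_tool --plan '[[[1, 0, 0, 0, 0, 0, -0.6], [1, 0, 0, 0, 0, 0, -0.6], [1, 0, 0, 0, 0, 0, -0.6], [1, 0, 0, 0, 0, 0, -0.6], [1, 0, 0, 0, 0, 0, -0.6]]]'

```text
t: 6.85
ee_pos: [522.3, 13.0, 163.1]
orientation: [1.731, 2.622, -0.0]
ft_force: [1.0, 2.5, 0.8]
width: 9.4
grasp_force: 30.5
```

```bash
python3 rd.py 8
```

```text
t 7.25 pos [522.3  13.  163.1] yaw 23.26 F [0.28 3.45 0.61] M [ 0.816 -0.074  0.354] sd 0.016 tq6 0.449 w 9.61 g 30.5 q6 -0.40
```

Call:
servo_tool --plan '[[[1, 0, 0, 0, 0, 0, -0.6], [1, 0, 0, 0, 0, 0, -0.6], [1, 0, 0, 0, 0, 0, -0.6], [1, 0, 0, 0, 0, 0, -0.6], [1, 0, 0, 0, 0, 0, -0.6]]]'

```text
t: 7.67
ee_pos: [522.3, 12.9, 163.1]
orientation: [2.058, 2.373, -0.0]
ft_force: [-0.6, 2.0, 1.4]
width: 9.6
grasp_force: 30.8
```

```bash
python3 rd.py 8
```

```text
t 8.07 pos [522.3  12.9 163.1] yaw 8.27 F [0.47 3.24 1.46] M [ 0.603 -0.073  0.374] sd 0.028 tq6 0.471 w 9.58 g 30.7 q6 -0.14
```

Call:
servo_tool --plan '[[[1, 0, 0, 0, 0, 0, -0.6], [1, 0, 0, 0, 0, 0, -0.6], [1, 0, 0, 0, 0, 0, -0.6], [1, 0, 0, 0, 0, 0, -0.6], [1, 0, 0, 0, 0, 0, -0.6]]]'

```text
t: 8.48
ee_pos: [522.2, 13.0, 163.1]
orientation: [-2.351, -2.084, 0.0]
ft_force: [0.2, 3.2, 2.0]
width: 9.2
grasp_force: 30.9
```

```bash
python3 rd.py 8
```

```text
t 8.88 pos [522.2  13.  163.1] yaw -6.74 F [0.36 3.08 1.61] M [ 0.643 -0.015  0.41 ] sd 0.025 tq6 0.486 w 9.53 g 30.8 q6 0.12
```

Call:
servo_tool --plan '[[[1, 0, 0, 0, 0, 0, -0.6], [1, 0, 0, 0, 0, 0, -0.6], [1, 0, 0, 0, 0, 0, -0.6], [1, 0, 0, 0, 0, 0, -0.6], [1, 0, 0, 0, 0, 0, -0.6]]]'

```text
t: 9.3
ee_pos: [522.2, 12.9, 163.1]
orientation: [-2.602, -1.76, 0.0]
ft_force: [-0.1, 3.4, 1.5]
width: 9.4
grasp_force: 31.1
```

```bash
python3 rd.py 12
```

```text
t 9.90 pos [522.2  12.9 163.1] yaw -21.74 F [-0.1   2.98  2.31] M [0.628 0.092 0.434] sd 0.021 tq6 0.492 w 9.59 g 31.0 q6 0.38
```

Call:
servo_tool --plan '[[[1, 0, 0, 0, 0, 0, -0.6], [1, 0, 0, 0, 0, 0, -0.6], [1, 0, 0, 0, 0, 0, -0.6], [1, 0, 0, 0, 0, 0, -0.6], [1, 0, 0, 0, 0, 0, -0.6]]]'

```text
t: 10.32
ee_pos: [522.2, 13.0, 163.1]
orientation: [-2.81, -1.404, 0.0]
ft_force: [0.7, 3.0, 2.3]
width: 9.5
grasp_force: 31.3
```

```bash
python3 rd.py 16; python3 -c "
from h import *
save('scene','s2',(290,170,390,260),6)"
```

```text
t 11.12 pos [522.2  13.  163.1] yaw -36.75 F [-0.33  3.33  2.86] M [0.691 0.186 0.454] sd 0.032 tq6 0.499 w 9.58 g 31.2 q6 0.64
```

Call:
servo_tool --plan '[[[1, 0, 0, 0, 0, 0, -0.6], [1, 0, 0, 0, 0, 0, -0.6], [1, 0, 0, 0, 0, 0, -0.6], [1, 0, 0, 0, 0, 0, -0.6], [1, 0, 0, 0, 0, 0, -0.6]]]'

```text
t: 11.58
ee_pos: [522.2, 13.0, 163.1]
orientation: [-2.97, -1.025, 0.0]
ft_force: [0.2, 3.2, 3.6]
width: 9.6
grasp_force: 31.5
```

```bash
python3 rd.py 16; python3 -c "
from h import *
save('top','t3',(300,150,420,250),6);save('scene','s3',(290,170,390,260),6)"
```

```text
t 12.38 pos [522.2  13.  163.1] yaw -51.75 F [-0.5   4.14  3.53] M [0.783 0.235 0.485] sd 0.028 tq6 0.530 w 9.61 g 31.4 q6 0.91
```

View pics/s3.png

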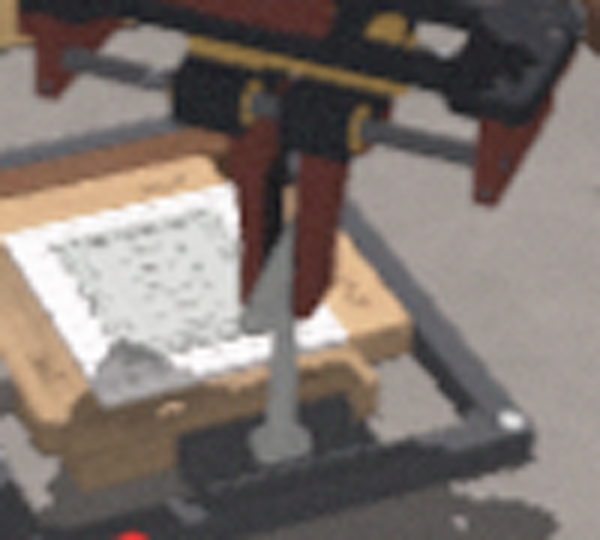

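The picture shows the shaft still upright in the quoin (280,440), with the bar's near end at about (258,322) in the crop. I'll check the bar's lag and fit the knee.

```bash
python3 -c "
from h import *
from scipy.optimize import curve_fit
print('obs',290+258/6,170+322/6)
for a in(-141.8,-135,-130,-148):
  r=np.radians(a);print(a,proj('scene',[522.2+43*np.cos(r),13+43*np.sin(r),102]))
y=np.array([53.3,38.3,23.3,8.3,-6.7,-21.7,-36.8,-51.8]);M=np.array([.343,.350,.354,.374,.410,.434,.454,.485]);w=np.array([8,8,8,8,8,12,16,16])**-.5
f=lambda y,b,k:b+.11*np.radians(np.maximum(0,k-y));g=lambda y,b,k,s:b+s*np.radians(np.maximum(0,k-y))
for F,p in((f,(.35,20)),(g,(.35,20,.11))):
  q,c=curve_fit(F,y,M,p,sigma=w*.028,absolute_sigma=True);print(q,np.sqrt(np.diag(c)))
"
```

```text
obs 333.0 223.66666666666666
-141.8 [329.23657433 222.89889341]
-135 [331.64260565 223.44471066]
-130 [333.46791572 223.73518873]
-148 [327.14787688 222.25694563]
[ 0.349      20.54874503] [0.00571548 3.5224626 ]
[ 0.3465     27.01205753  0.09977797] [0.007      5.84286399 0.00770576]
```

Call:
servo_tool --plan '[[[1, 0, 0, 0, 0, 0, -0.6], [1, 0, 0, 0, 0, 0, -0.6], [1, 0, 0, 0, 0, 0, -0.6], [1, 0, 0, 0, 0, 0, -0.6], [1, 0, 0, 0, 0, 0, -0.6]]]'

```text
t: 12.9
ee_pos: [522.3, 13.0, 163.1]
orientation: [3.078, 0.629, 0.0]
ft_force: [-0.2, 3.9, 3.3]
width: 9.6
grasp_force: 31.7
```

```bash
python3 rd.py 20; python3 -c "
from h import *
save('top','t4',(300,150,420,250),6);save('scene','s4',(290,170,390,260),6)"
```

```text
t 13.90 pos [522.3  13.  163.1] yaw -66.75 F [0.11 3.94 3.72] M [0.836 0.125 0.508] sd 0.030 tq6 0.547 w 9.69 g 31.6 q6 1.17
```

View pics/s4.png

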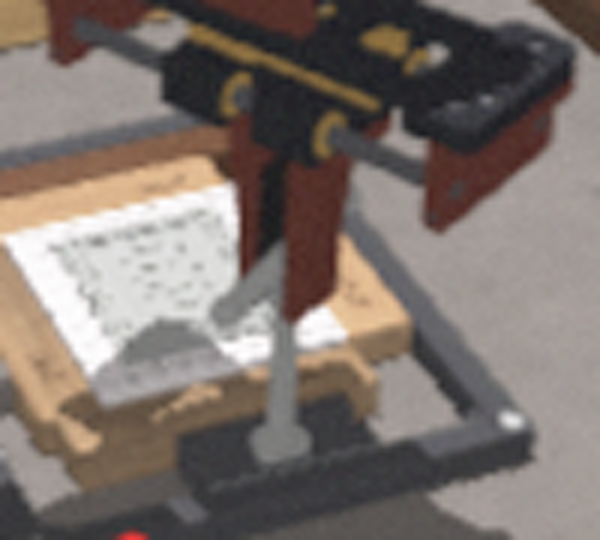

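```bash
python3 -c "
from h import *
from scipy.optimize import curve_fit
print('obs',290+226/6,170+312/6,'prev',290+262/6,170+318/6)
for a in(-156.8,-150,-145,-140,-135,-130):
  r=np.radians(a);print(a,proj('scene',[522.2+40.5*np.cos(r),13+40.5*np.sin(r),102]))
y=np.array([53.3,38.3,23.3,8.3,-6.7,-21.7,-36.8,-51.8,-66.8]);M=np.array([.343,.350,.354,.374,.410,.434,.454,.485,.508]);w=np.array([8,8,8,8,8,12,16,16,20])**-.5
for s in(.103,.107,.11,.115):
  f=lambda y,b,k:b+s*np.radians(np.maximum(0,k-y))
  q,c=curve_fit(f,y,M,(.35,20),sigma=w*.028,absolute_sigma=True);print(s,q,np.sqrt(np.diag(c)),(((M-f(y,*q))/w/.028)**2).sum())
f=lambda y,b,k,s:b+s*np.radians(np.maximum(0,k-y))
print(curve_fit(f,y,M,(.35,20,.1),sigma=w*.028)[0])
"
```

```text
obs 327.6666666666667 222.0 prev 333.6666666666667 223.0
-156.8 [325.16391027 220.54638592]
-150 [327.13269366 221.3858532 ]
-145 [328.67921267 221.9134941 ]
-140 [330.29560622 222.3598549 ]
-135 [331.96864039 222.72093047]
-130 [333.68448578 222.99346693]
0.103 [ 0.349      23.28527878] [0.00571548 3.62501255] 1.8739276143746428
0.107 [ 0.349      21.01237104] [0.00571548 3.48949794] 2.7553231867093713
0.11 [ 0.349      19.41617058] [0.00571548 3.39432979] 3.8065144630396377
0.115 [ 0.349      16.94090129] [0.00571548 3.24675014] 6.30163248945512
[ 0.3465     27.36180257  0.0987798 ]
```

Call:
servo_tool --plan '[[[1, 0, 0, 0, 0, 0, -0.2], [1, 0, 0, 0, 0, 0, -0.2], [1, 0, 0, 0, 0, 0, -0.2], [1, 0, 0, 0, 0, 0, 0], [1, 0, 0, 0, 0, 0, 0]]]'

```text
t: 14.42
ee_pos: [522.3, 12.9, 163.1]
orientation: [-3.093, -0.552, -0.0]
ft_force: [0.8, 4.7, 3.1]
width: 9.6
grasp_force: 31.5
```

```bash
python3 rd.py 8
```

```text
t 14.82 pos [522.3  12.9 163.1] yaw -69.76 F [0.28 3.77 4.37] M [0.82  0.093 0.509] sd 0.033 tq6 0.503 w 9.63 g 31.5 q6 1.22
```

Call:
servo_tool --plan '[[[1, 0, 0, 0, 0, 0, 0.4], [1, 0, 0, 0, 0, 0, 0.4], [1, 0, 0, 0, 0, 0, 0.4], [1, 0, 0, 0, 0, 0, 0.4], [1, 0, 0, 0, 0, 0, 0]]]'

```text
t: 15.23
ee_pos: [522.2, 13.0, 163.1]
orientation: [-3.046, -0.766, -0.0]
ft_force: [0.4, 4.6, 3.9]
width: 9.2
grasp_force: 30.1
```

```bash
python3 rd.py 4
```

```text
t 15.43 pos [522.2  13.  163.1] yaw -61.85 F [0.09 4.38 4.54] M [0.947 0.104 0.08 ] sd 0.008 tq6 0.017 w 9.41 g 30.1 q6 1.08
```

Call:
servo_tool --plan '[[[1, 0, 0.03, 0, 0, 0, 0.35], [1, 0, 0.03, 0, 0, 0, 0.35], [1, 0, 0, 0, 0, 0, 0], [1, 0, 0, 0, 0, 0, 0]]]'

```text
t: 15.77
ee_pos: [522.3, 14.8, 163.1]
orientation: [3.022, 0.857, -0.0]
ft_force: [-0.1, -2.5, 4.2]
width: 9.6
grasp_force: 30.1
```

```bash
python3 rd.py 4
```

```text
t 15.97 pos [522.3  14.9 163.1] yaw -58.32 F [ 0.23 -2.73  4.08] M [-0.613  0.062  0.053] sd 0.018 tq6 0.063 w 9.32 g 30.1 q6 1.02
```

Call:
servo_tool --plan '[[[1, 0, -0.02, 0, 0, 0, 0], [1, 0, 0, 0.1, 0, 0, 0], [1, 0, 0, 0.1, 0, 0, 0], [1, 0, 0, 0.1, 0, 0, 0], [1, 0, 0, 0.1, 0, 0, 0]]]'

```text
t: 16.38
ee_pos: [521.9, 14.6, 179.2]
orientation: [-3.021, -0.858, 0.002]
ft_force: [-0.0, -0.4, -1.8]
width: 9.6
grasp_force: 30.0
```

Call:
servo_tool --plan '[[[1, 0, 0, 0.15, 0, 0, 0], [1, 0, 0, 0.3, 0, 0, 0], [1, 0, 0, 0.5, 0, 0, 0], [1, 0, 0, 0.5, 0, 0, 0], [1, 0, 0, 0.2, 0, 0, 0]]]'

```text
t: 16.8
ee_pos: [523.5, 14.7, 248.6]
orientation: [3.021, 0.858, 0.007]
ft_force: [0.8, -0.4, -1.0]
width: 9.2
grasp_force: 30.0
```

```bash
python3 rd.py 3;python3 -c "
from h import *
save('scene','s5',(250,80,400,270),4)"
```

```text
t 16.95 pos [523.2  14.7 247.4] yaw -58.27 F [ 0.04 -0.31 -0.93] M [-0.011  0.119  0.005] sd 0.017 tq6 0.000 w 9.62 g 30.0 q6 1.02
```

View pics/s5.png

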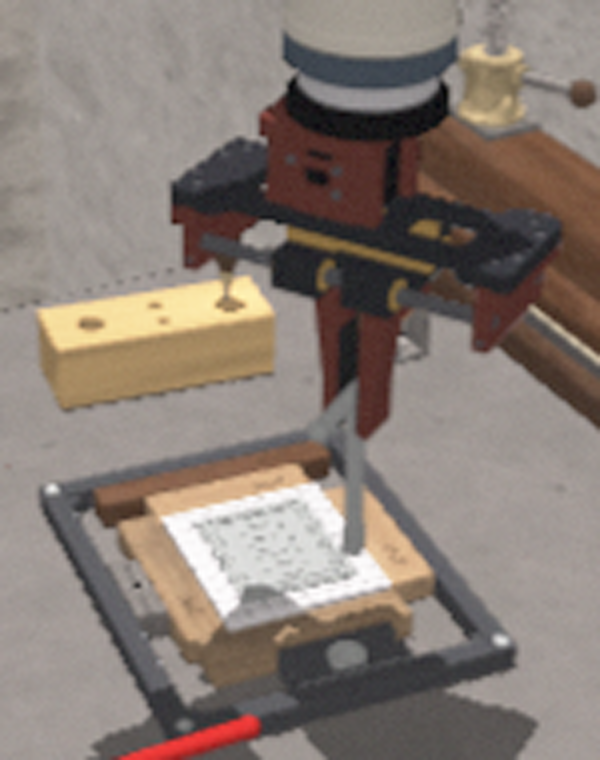

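The key is clear of the quoin, with its lower end at about (338,216). I'll carry it to the block.

Call:
servo_tool --plan '[[[1, 0, 0.7, 0, 0, 0, 0], [1, 0, 0.95, 0, 0, 0, 0], [1, 0, 0.95, 0, 0, 0, 0], [1, 0, 0.95, 0, 0, 0, 0], [1, 0, 0.95, 0, 0, 0, 0]]]'

```text
t: 17.42
ee_pos: [521.3, 195.9, 243.7]
orientation: [3.022, 0.858, -0.004]
ft_force: [0.8, -1.1, -1.2]
width: 9.5
grasp_force: 30.0
```

Call:
servo_tool --plan '[[[1, 0, 0.95, 0, 0, 0, 0], [1, 0, 0.95, 0, 0, 0, 0], [1, 0, 0.95, 0, 0, 0, 0], [1, 0.08, 0.75, 0, 0, 0, 0], [1, 0, 0.45, 0, 0, 0, 0]]]'

```text
t: 17.83
ee_pos: [524.9, 359.5, 243.5]
orientation: [-3.021, -0.862, 0.002]
ft_force: [1.4, 0.8, -1.8]
width: 9.9
grasp_force: 30.0
```

Call:
servo_tool --plan '[[[1, 0, 0, -0.2, 0, 0, 0], [1, 0, 0, -0.2, 0, 0, 0], [1, 0, 0, -0.2, 0, 0, 0], [1, 0, 0, 0, 0, 0, 0], [1, 0, 0, 0, 0, 0, 0]]]'

```text
t: 18.25
ee_pos: [525.1, 354.8, 219.9]
orientation: [3.022, 0.856, -0.004]
ft_force: [-0.3, -0.4, -1.1]
width: 9.9
grasp_force: 30.0
```

```bash
python3 rd.py 2;python3 -c "
from h import *
save('scene','s6');save('top','t6')
a=np.load('pics/s6.npy')[90:190,245:335];b=np.load('pics/t6.npy')[150:250,180:260]
f=lambda i:cv2.resize(i,None,fx=4.6,fy=4.6,interpolation=cv2.INTER_CUBIC)
cv2.imwrite('pics/c6.png',np.hstack([f(a),f(b)]))"
```

```text
t 18.35 pos [525.6 355.3 220.9] yaw -58.35 F [-0.25 -0.21 -0.86] M [-0.048  0.129 -0.013] sd 0.040 tq6 -0.004 w 9.49 g 30.0 q6 1.59
```

View pics/c6.png

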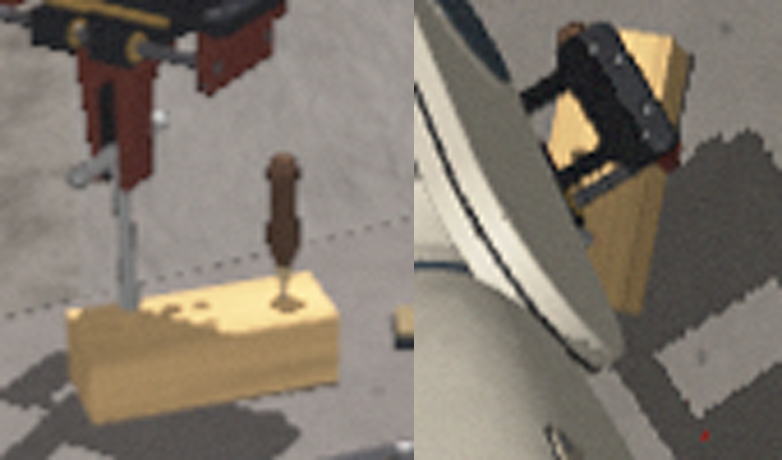

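```bash
python3 -c "
from h import *
s=cv2.cvtColor(np.load('pics/s6.npy').copy(),cv2.COLOR_BGR2GRAY)
for r in range(130,164,2):print(r,s[r,264:283])
o=readout.get_obs();x,y,z=o['ee_pos'];print(o['ee_pos'])
for h in(61,90,120,145,161):print(h,proj('scene',[x,y,z-h]).round(2))
print('hole proj',proj('scene',[526.2,357.9,45]),[ (onz('scene',c,r,45)).round(1) for c,r in((273,160.8),(272.5,161))])
s=cv2.cvtColor(np.load('pics/s0.npy').copy(),cv2.COLOR_BGR2GRAY)
print('hole s0')
for r in range(157,166):print(r,s[r,264:283])
t=cv2.cvtColor(np.load('pics/t0.npy').copy(),cv2.COLOR_BGR2GRAY)
print('hole t0')
for r in range(197,209):print(r,t[r,209:225])
"
```

```text
130 [140 142 142 146 137 135 102  61  57  53  96 136 143 141 149 151 150 152
 154]
132 [148 151 149 151 150 127 110 118 109 130 146 147 142 143 147 148 150 154
 149]
134 [151 150 150 152 148 128 107 123 121 134 150 148 144 143 146 150 151 149
 149]
136 [144 151 151 150 150 120  97 124 122 136 150 152 150 147 146 149 151 149
 148]
138 [144 150 151 151 151 149 136 122 121 113 127 153 152 154 151 147 147 148
 150]
140 [143 146 142 150 147 151 139 124 120  98 113 151 148 148 153 152 151 147
 145]
142 [147 147 146 146 148 147 138 121 122 106 117 145 145 144 150 152 154 151
 147]
144 [153 149 146 145 145 152 140 122 122 115 124 141 143 147 147 146 147 148
 149]
146 [154 150 149 147 150 151 132 110 122 119 131 147 140 139 140 144 148 151
 147]
148 [149 149 150 150 146 149 125 107 121 118 135 153 152 145 143 141 147 152
 156]
150 [148 145 149 153 152 149 121 102 122 120 134 154 152 153 150 132 129 151
 152]
152 [151 146 146 149 151 153 138 122 122 120 115 124 146 156 155 154 157 150
 154]
154 [141 155 153 146 145 153 139 125 120 119 114 138 172 182 187 201 207 206
 214]
156 [142 141 137 137 
[... 1451 characters left out ...]

199 [194 196 190 194 204 179 155 152 164 181 199 197 200 200 190 193]
200 [194 197 194 196 190  98  83  83  80 112 169 196 198 198 191 199]
201 [194 198 193 201 147  88  89  87  89  86 112 188 198 192 188 195]
202 [197 196 194 194 109  86  90  93  89  94 142 182 200 193 191 197]
203 [193 192 194 187  96  88  89  87  99 149 191 189 197 192 191 197]
204 [197 193 197 195 105  81  86  89 101 203 192 194 199 187 194 197]
205 [197 194 200 205 153  99  83  82  97 194 189 198 195 187 195 199]
206 [196 192 197 201 193 153 132 127 136 195 197 195 195 189 195 202]
207 [196 193 197 200 193 192 193 187 189 196 195 199 191 191 195 199]
208 [192 191 198 196 191 192 194 198 197 194 195 195 189 191 196 203]
```

The left half shows the key's end at about (272.5,156.5), just above the hole at (272.3,160.7), nearly vertical. The top view is blocked by the arm. I'll shift about 2 mm in +y and descend gently.

Call:
servo_tool --plan '[[[1, -0.01, 0.055, 0, 0, 0, 0], [1, 0, 0, 0, 0, 0, 0], [1, 0, 0, -0.1, 0, 0, 0], [1, 0, 0, -0.1, 0, 0, 0], [1, 0, 0, -0.1, 0, 0, 0]]]'

```text
t: 18.87
ee_pos: [524.9, 358.8, 208.7]
orientation: [3.022, 0.859, -0.0]
ft_force: [0.2, 0.2, -1.0]
width: 9.8
grasp_force: 30.0
```

Call:
servo_tool --plan '[[[1, 0, 0, -0.06, 0, 0, 0], [1, 0, 0, -0.06, 0, 0, 0], [1, 0, 0, 0, 0, 0, 0]]]'

```text
t: 19.12
ee_pos: [524.8, 358.6, 203.5]
orientation: [3.022, 0.859, -0.002]
ft_force: [0.2, 0.9, -1.3]
width: 9.1
grasp_force: 30.0
```

```bash
python3 rd.py 3
```

```text
t 19.27 pos [525.  358.7 204.1] yaw -58.26 F [ 0.49 -0.8  -1.82] M [-0.019  0.146  0.001] sd 0.039 tq6 -0.000 w 9.39 g 30.0 q6 1.60
```

Call:
servo_tool --plan '[[[1, 0, 0, -0.05, 0, 0, 0], [1, 0, 0, -0.05, 0, 0, 0], [1, 0, 0, -0.05, 0, 0, 0], [1, 0, 0, 0, 0, 0, 0]]]'

```text
t: 19.6
ee_pos: [524.8, 358.6, 197.8]
orientation: [3.022, 0.859, -0.001]
ft_force: [0.5, 0.2, -2.0]
width: 9.4
grasp_force: 30.0
```

```bash
python3 rd.py 2
```

```text
t 19.70 pos [524.9 358.7 198. ] yaw -58.27 F [ 0.15 -0.43 -1.33] M [-0.027  0.107  0.017] sd 0.025 tq6 -0.000 w 9.55 g 30.0 q6 1.60
```

It's in the hole. Lowering further.

Call:
servo_tool --plan '[[[1, 0, 0, -0.1, 0, 0, 0], [1, 0, 0, -0.1, 0, 0, 0], [1, 0, 0, -0.1, 0, 0, 0], [1, 0, 0, 0, 0, 0, 0]]]'

```text
t: 20.03
ee_pos: [524.6, 358.6, 185.2]
orientation: [3.022, 0.859, -0.002]
ft_force: [-0.5, 1.6, -1.6]
width: 9.7
grasp_force: 30.0
```

Call:
servo_tool --plan '[[[1, 0, 0, -0.1, 0, 0, 0], [1, 0, 0, -0.1, 0, 0, 0], [1, 0, 0, -0.1, 0, 0, 0], [1, 0, 0, 0, 0, 0, 0]]]'

```text
t: 20.37
ee_pos: [524.7, 358.6, 173.3]
orientation: [3.022, 0.859, -0.002]
ft_force: [-0.2, 0.6, -2.4]
width: 9.5
grasp_force: 30.0
```

Call:
servo_tool --plan '[[[1, 0, 0, -0.04, 0, 0, 0], [1, 0, 0, -0.04, 0, 0, 0], [1, 0, 0, 0, 0, 0, 0]]]'

```text
t: 20.62
ee_pos: [524.9, 358.7, 170.8]
orientation: [3.022, 0.859, -0.001]
ft_force: [-0.9, 0.3, -1.8]
width: 9.3
grasp_force: 30.0
```

```bash
python3 rd.py 2
```

```text
t 20.72 pos [525.  358.7 171. ] yaw -58.27 F [-0.51  0.06 -1.05] M [-0.036  0.13   0.004] sd 0.002 tq6 -0.000 w 9.36 g 30.0 q6 1.60
```

Call:
servo_tool --plan '[[[1, 0, 0, -0.03, 0, 0, 0], [1, 0, 0, -0.03, 0, 0, 0], [1, 0, 0, -0.02, 0, 0, 0], [1, 0, 0, 0, 0, 0, 0]]]'

```text
t: 21.05
ee_pos: [525.2, 358.9, 168.2]
orientation: [-3.022, -0.859, -0.001]
ft_force: [-0.7, -1.3, 1.5]
width: 9.3
grasp_force: 30.0
```

```bash
python3 rd.py 2
```

```text
t 21.15 pos [525.2 358.9 168.2] yaw -58.27 F [-0.23 -0.23  2.38] M [-0.075  0.197 -0.009] sd 0.018 tq6 -0.000 w 9.60 g 30.0 q6 1.60
```

Call:
servo_tool --plan '[[[-0.4, 0, 0, 0, 0, 0, 0], [-0.4, 0, 0, 0, 0, 0, 0], [-0.4, 0, 0, 0, 0, 0, 0], [-0.4, 0, 0, 0, 0, 0, 0], [-0.4, 0, 0, 0, 0, 0, 0]]]'

```text
t: 21.57
ee_pos: [525.0, 358.7, 167.8]
orientation: [3.022, 0.859, -0.0]
ft_force: [-0.3, 0.2, -0.0]
width: 39.0
grasp_force: 0.0
```

Call:
servo_tool --plan '[[[-0.4, 0, 0, 0, 0, 0, 0], [-0.4, 0, 0, 0, 0, 0, 0], [-0.4, 0, 0, 0, 0, 0, 0], [-0.4, 0, 0, 0, 0, 0, 0], [-0.4, 0, 0, 0, 0, 0, 0]]]'

```text
t: 21.98
ee_pos: [525.0, 358.7, 167.8]
orientation: [3.022, 0.859, -0.0]
ft_force: [0.9, -0.6, -1.3]
width: 61.3
grasp_force: 0.0
```

Call:
servo_tool --plan '[[[-0.4, 0, 0, 0.3, 0, 0, 0], [-0.4, 0, 0, 0.5, 0, 0, 0], [-0.4, 0, 0, 0.6, 0, 0, 0], [-0.4, 0, 0, 0.8, 0, 0, 0], [-0.4, 0, 0, 0.8, 0, 0, 0]]]'

```text
t: 22.4
ee_pos: [524.6, 358.5, 289.5]
orientation: [3.022, 0.859, -0.002]
ft_force: [0.6, 0.0, 0.3]
width: 61.4
grasp_force: 0.0
```

Call:
servo_tool --plan '[[[-0.4, -0.6, 0.6, 0.2, 0, 0, 0], [-0.4, -0.6, 0.6, 0.2, 0, 0, 0], [-0.4, -0.6, 0.6, 0, 0, 0, 0], [-0.4, -0.6, 0.6, 0, 0, 0, 0], [-0.4, -0.6, 0.6, 0, 0, 0, 0]]]'

```text
t: 22.82
ee_pos: [403.9, 479.7, 305.4]
orientation: [-3.021, -0.858, -0.002]
ft_force: [0.4, 1.1, 0.6]
width: 61.5
grasp_force: 0.0
```

```bash
python3 rd.py 2;python3 -c "
from h import *
save('scene','s7',(240,90,400,270),3.3)"
```

```text
t 22.92 pos [401.1 482.4 305.2] yaw -58.08 F [-1.45  1.03 -0.03] M [-0.008  0.149  0.003] sd 0.009 tq6 0.234 w 61.49 g 0.0 q6 1.87
```

View pics/s7.png

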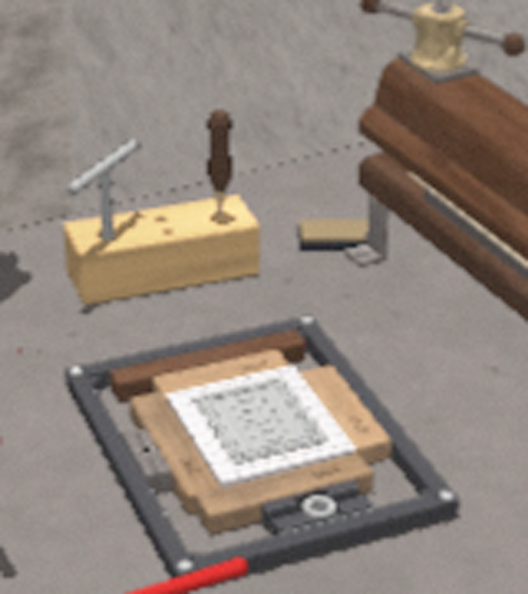

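The key stands upright in the wide hole, with its shaft at crop (107,215). The chase is undisturbed and the arm is clear, so I'm handing in.

```bash
python3 -c "
from workcell import close_job
print(close_job())"
```

```text
the job is handed in; nothing more can be done
None
```

I tightened the quoin to about a quarter turn past first bearing (felt to within about 5°) and stood the key back in the block's wide hole. I handed the job in at about 23 s with nothing else visibly moved and the arm clear; no verdict came back.

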